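# Lock a reference block into its transit holder

### The job

Make the reference hardness block safe for transport: with a fingertip push the disc along the holder's plate until it is fully home against the back stop, then fold the hinged keeper leaf over it and, holding the leaf down flat, push its upturned tab so that the leaf's free edge slides well in beneath the retaining lip and stays there when you let go. This is all pushing and pressing: the block must not be lifted or tipped, and the anvil, marker and tin beside the holder stay where they are.

Things in the scene. Friction and masses are not known exactly. Their poses are not given: they have to be found in the camera images.
- holder: Transit holder, screwed to the bench: aluminium plate 156 (x) x 124 (y) x 8 mm. Origin at the centre of its underside, +x away from the robot to the back stop, +y to the hinge side, z up. Two nylon guide rails, x = -13 to +71 mm, tops at z = 24 mm. Nothing on it is higher than 37 mm except the keeper leaf while open.
- channel_mouth (a point): On the plate's surface (z = 8 mm), in the middle of the mouth between the rails, at holder x = -13 mm, y = 0. The straight channel from here to the back stop (front face at x = +56.5 mm) is 61 mm wide; in front of the mouth thin walls flare it out to 73 mm at x = -34 mm. The plate in front is bare and open to the robot.
- ref_block: Reference hardness block: loose plain steel disc, 56 mm across, 16 mm thick, about 0.15 kg, slippery, lying flat on the holder's plate (8 mm above the bench) in front of the channel. Origin at the centre of its underside. The other discs like it lie in the wooden case and have no part in this.
- pocket_home (a point): Where the disc's origin is when the disc is fully home against the back stop: holder x = +28 mm, y = 0, on the plate's surface (z = 8 mm). The disc's front rim is then at holder x = 0.
- keeper (a joint): Angle of the keeper leaf, rad: 0 = flat over the pocket (it goes no lower), 1.57 = upright, more = leaning out to the hinge side, at most 2.2. A light spring (about 0.07 N m when flat) lifts the leaf when let go, unless its edge is beneath the lip. Open, it stands up to 110 mm above the bench beside the channel: keep the gripper's body clear.
- keeper_pin (a joint): Position of the leaf's hinge pin in its slots, m: 0 = back on the hinge side (as found), 0.012 = fully towards the lip (holder -y). It carries the leaf along, takes about 5 N to move and stays where left. At 0 the leaf's free edge comes down 3.5 mm clear of the lip; at 0.012 it is 8.5 mm beneath it. Pushed forward too early, the edge lands on top of the lip.
- hinge_axis (a point): Middle of the hinge pin, at holder x = +21 mm, y = +46 mm, z = 27 mm with keeper_pin 0; the pin runs along holder x. The leaf is a steel plate 50 mm wide (holder x = -4 to +46 mm), 3 mm thick, that reaches 82 mm from the pin; flat, its upper face is at z = 28.5 mm.
- leaf_edge (a point): Middle of the free edge of the keeper leaf, half-way through its thickness. At the leaf's front (robot) side a flange 40 mm long, at holder x = -4.5 to -1.5 mm, turns 10 mm down and drops in front of the disc; it lands on the disc and keeps the leaf up if the disc is not home.
- leaf_tab (a point): Foot of the leaf's upturned tab, on the leaf's upper face, in the middle of the tab's side facing the hinge pin, 56.5 mm from the pin: push here to the lip. The tab is 36 mm wide (along the pin), 3 mm thick, 10 mm high; open, it points outward to the hinge side. Between pin and tab is 50 mm of bare face.
- lip_edge (a point): Lower corner, at mid-length, of the inner edge of the fixed retaining lip on the rail across from the hinge: holder x = +21 mm, y = -39.5 mm, z = 30.5 mm. The lip is a steel strip 54 mm long (along x), 4 mm thick; the flat leaf passes under it with 2 mm to spare.
- marker: White felt marker with a dark cap, 137 x 15 x 17 mm, lying to the right front of the holder; leave it alone. Origin at the centre of its underside.
- anvil: Turned steel anvil, knurled flange 39 mm across with a thinner stub, 38 mm high, standing on the bench to the right of the holder; leave it alone. Origin at the centre of its underside.
- tin: Flat round tin with a green lid, 67 mm across and 29 mm high, on the bench to the left front of the holder; leave it alone. Origin at the centre of its underside.
Not all that is in view belongs to the job. Leave any blue, turquoise or yellow look-alike of the ref_block alone.

How it is judged:
On the way, in this order (a step that is already met when the one before it is completed fails the run):
1. the disc is fully home against the back stop, with the keeper leaf still open (x of ref_block in the frame of holder above 0.0245 m and y of ref_block in the frame of holder between -0.004 and 0.004 m and z of ref_block in the frame of holder below 0.011 m and value of joint keeper above 0.6 rad), for 0.2 s.
2. the leaf lies flat over the disc and its free edge is beneath the retaining lip (value of joint keeper below 0.06 rad and value of joint keeper_pin above 0.008 m), for 0.2 s.
At the end, for the whole second after the job is handed in: The disc lies flat in the pocket, home to within 3.5 mm of the back stop; the keeper leaf is flat (under 0.06 rad) with its hinge pin at least 8 mm of its 12 mm towards the lip, so that the free edge is at least 4.5 mm beneath the lip, and it stays so untouched (all of step 2 and x of ref_block in the frame of holder above 0.0245 m and y of ref_block in the frame of holder between -0.004 and 0.004 m and z of ref_block in the frame of holder below 0.011 m and linear speed of ref_block below 0.02 m/s).
It fails at once if the disc is lifted more than 10 mm off the plate or tipped (height (world z) of ref_block above 0.018 m or angle between ref_block's own z axis and vertical above 0.25 rad).
It fails at once if the anvil, marker or tin is moved more than 20 mm (distance of any of anvil, marker, tin from where it was at the start of the episode above 0.02 m).
It also fails if it takes over 56 s, if anything falls off the work surface, if the arm or the gripper's body presses on something with over 40 N, if the wrist force passes 120 N, or if a joint passes its speed limit or range.

### The arm

A 6-joint arm with a two-finger parallel gripper is mounted at the origin on a cart in front of the work surface, level with it; the furniture and walls round the work are solid. World frame = base frame: x ahead of the robot, y to its left, z up, the work surface at z = 0. Lengths are in m, angles in rad, forces in N, time in s.
With the tool pointing down it reaches from about 0.3 to 0.875 m from the base axis. Payload 6.4 kg.
Tool frame: the origin (TCP) lies midway between the tips of the shut fingers; the grasp point (between the pads) lies 19 mm behind it; z points along the fingers, y is the line along which they close (so a half turn about z gives the same grasp; the last joint's range is limited). The gripper opens to 88 mm and grips with 3 to 60 N. Pads are 18 mm wide; open, the fingers measure 123 mm over their backs; the gripper's body (75 mm by 187 mm) begins 45 mm behind the grasp point.
Start: joints at [-1.356, 0.181, 1.607, -0, 1.354, -0.206], TCP at [0.235, -0.525, 0.239] pointing down, gripper open.
Joint ranges: [-2.99, 2.99], [-0.89, 2.07], [0.3, 2.58], [-1.14, 4.28], [0, 2.63], [-3.12, 3.12]. Speed limits (rad/s): [2.57, 2.57, 3.01, 3.14, 3.14, 3.14].

### API

Orientations are given as [roll, pitch, yaw] about the fixed x, y, z axes, in that order (R = Rz(yaw) Ry(pitch) Rx(roll)).
In Python, from bench import r gives the robot as it stands.
- The arm moves only by the tool jog_arm, never from a script. Its argument "moves" is a list of rows, each a list of 7 numbers: the opening in per cent of the stroke, from 0 (shut) to 100 (fully open), then the shift along the tool's x, y, z in cm, then the turn, a rotation vector about the tool's x, y, z in degrees. A call has exactly 8 rows; each row is the pose to reach, as a shift and turn from the pose commanded when the call began, along the tool's axes at that moment; what a row does not reach only later rows make up. A row lasts 1/8 s, in which the tool goes at most 62.5 mm and 10.7 degrees, less where a joint would pass 70% of its speed; a pose out of reach is approached as far as the arm can. A call with a gripper value outside its range is refused whole. The fingers move at their own pace and stop on an object; "force" is the grip in N (left out, the last holds). Time passes only in rows, so rows that repeat a pose let the fingers close, or fill a call up. It gives the time, the measured TCP pose, the force, the opening and the grip force at its end, in the units of the state.
- r.get_obs(): the state, without advancing time (a new reading comes with each control period).
- r.get_image(name): name is "scene" or "top" or "wrist"; returns a dict with "image" (480x640x3 uint8, red, green, blue), "vertical_fov" (degrees; the focal length in pixels is half the picture's height over the tangent of half this angle, whatever the lens; pixels are square), "cx", "cy" (the principal point, pixels), "rvec" (rotation vector, rad) and "tvec" (3), from world to camera coordinates, as OpenCV has them. Camera axes: x right, y down, z forward; pixel columns grow to the right and rows downward; lengths in m; the calibration is good to about 2 mm. A picture is of the moment at which its call begins. There is no depth.
- r.close_job(): hands the job in; it is judged then, once.
Trained networks look in a picture, given as the dict that the camera call returned (one of the last four; its "shot" number tells which), for a name from the list of things; names that differ only in an ending like _2 or _b are one class to them, and where a whole thing is asked for, a point or a joint stands for the part that bears it (a point fixed in the world has none). Each returns a list of dicts, best first, with "p" (0 to 1); they miss things now and then, are a little off and sometimes report something else, mostly with a low value. They report only what shows in the picture. A call takes as long as a camera call. They do not tell look-alikes from the thing itself.
- r.spot_in(target, picture): "point" ([x, y, z] in m, in the coordinates of the camera as it stood for that picture, good to about 4 mm: the middle of the surface that is visible of it).
- r.outline_of(target, picture): "region" (480x640 bool, what is visible of it).
- r.mark_of(target, picture): "point" ([x, y, z] in m, in the coordinates of the camera as it stood for that picture, good to about 4 mm: a listed point, or the origin of a listed thing).
The state is a dict: "t": time; "joint_pos": joint angles; "qvel": joint speeds; "tau": joint torques, N m; "ee_pos": TCP position; "eef_rot": TCP orientation; "contact_force": force on the tool from outside, world axes, zero at the start; "wrist_torque": the same for the moment, N m; "gripper_width": finger opening in m; "gripper_force": force on a finger pad.
Only numpy, scipy, OpenCV 4.12 (cv2) and the standard library are available. Lean on these libraries where they do the work, as an engineer would, in place of code of your own. Each camera call takes 0.05 s, during which the arm holds its last target. There are 200 camera calls.

## Working session

There is one attempt and no reset: what is moved stays moved. The work goes in short steps, Python scripts to look and compute and a tool call to move; the robot and the scene stay as the last step left them, time stands still between calls to the robot, and variables do not carry over. Pictures are saved under pics/ and viewed, at most 10 in all, crops included, and the job is handed in when it is done.

Besides the shell and the picture viewer there is one more tool, called after "Call:" as a command line: name --pt "numbers of a row" for each row, then --argument value for the rest. jog_arm: Moves the arm, as the interface text tells. Its arguments: {"type":"object","properties":{"moves":{"type":"array","items":{"type":"array","items":{"type":"number"}}},"force":{"type":"number"}},"required":["moves"]}

```bash
mkdir -p pics
cat > h.py <<'E'
import numpy as np, cv2
from bench import r
from scipy.spatial.transform import Rotation as R
def cam(d):
    f=240/np.tan(np.radians(d["vertical_fov"])/2)
    return f, R.from_rotvec(np.ravel(d["rvec"])).as_matrix(), np.ravel(d["tvec"])
def w(d,p):
    f,A,t=cam(d); return A.T@(np.array(p)-t)
def px(d,P):
    f,A,t=cam(d); c=A@np.array(P)+t; return np.array([d["cx"]+f*c[0]/c[2], d["cy"]+f*c[1]/c[2]])
def plane(d,u,v,z):
    f,A,t=cam(d); ray=A.T@np.array([(u-d["cx"])/f,(v-d["cy"])/f,1]); o=-A.T@t
    return o+ray*(z-o[2])/ray[2]
def save(d,n): cv2.imwrite(f"pics/{n}.png",d["image"][:,:,::-1])
E
python3 - <<'E'
from h import *
np.set_printoptions(precision=4,suppress=True)
o=r.get_obs(); print(o["t"],o["ee_pos"],o["eef_rot"],o["contact_force"],o["gripper_width"])
for c in ["scene","top"]:
    d=r.get_image(c); save(d,c+"0"); print(c,d["vertical_fov"],-cam(d)[1].T@cam(d)[2])
    for n in ["holder","channel_mouth","ref_block","pocket_home","hinge_axis","leaf_edge","leaf_tab","lip_edge","anvil","marker","tin"]:
        for m in r.mark_of(n,d)[:3]:
            P=w(d,m["point"]); print(n,round(m["p"],2),P,px(d,P).round())
E
```

```text
0.0 [ 0.2348 -0.5243  0.2378] [-3.1399 -0.0003  0.4208] [ 0.0852 -0.6792 -0.2372] 0.08784563085068955
scene 42.331029584703785 [0.046  0.5673 0.6398]
holder 0.87 [ 0.5606  0.0773 -0.0001] [298. 236.]
holder 0.42 [0.5896 0.0838 0.0076] [282. 226.]
channel_mouth 0.77 [0.5479 0.0727 0.0096] [306. 234.]
ref_block 0.87 [ 0.3967 -0.0964  0.0008] [452. 233.]
ref_block 0.72 [0.5935 0.221  0.0009] [211. 272.]
ref_block 0.61 [0.3663 0.1032 0.0032] [385. 311.]
pocket_home 0.61 [0.5855 0.0857 0.0102] [283. 226.]
hinge_axis 0.63 [0.567  0.122  0.0277] [273. 235.]
leaf_edge 0.56 [0.5608 0.1356 0.111 ] [266. 196.]
leaf_tab 0.88 [0.563  0.1299 0.0866] [269. 207.]
lip_edge 0.59 [0.5928 0.0476 0.0336] [297. 201.]
anvil 0.75 [0.5139 0.0629 0.0119] [327. 240.]
anvil 0.72 [ 0.6288 -0.0108  0.0002] [307. 192.]
anvil 0.25 [0.5599 0.129  0.0852] [271. 209.]
marker 0.75 [ 0.4855 -0.0607  0.001 ] [393. 217.]
tin 0.93 [ 0.4728  0.1637 -0.0024] [298. 296.]
tin 0.71 [0.5483 0.0704 0.0087] [307. 234.]
top 50.673118623638196 [0.4048 0.0875 0.8919]
holder 0.76 [0.5586 0.0764 0.0011] [319. 215.]
channel_mouth 0.98 [0.5475 0.0682 0.0103] [323. 220.]
ref_block 0.9 [0.5178 0.0661 0.0069] [325. 237.]
ref_block 0.74 [ 0.396  -0.0977 -0.0014] [418. 307.]
ref_block 0.72 [ 0.3943 -0.0089 -0.0014] [367. 308.]
pocket_home 0.64 [0.5877 0.0855 0.0062] [314. 198.]
hinge_axis 0.97 [0.5625 0.1288 0.028 ] [289. 210.]
hinge_axis 0.39 [0.5956 0.0435 0.0282] [338. 191.]
hinge_axis 0.17 [ 0.6299 -0.012  -0.0019] [368. 176.]
leaf_edge 0.88 [0.5612 0.1387 0.1101] [280. 201.]
leaf_edge 0.29 [0.5608 0.1364 0.08  ] [282. 205.]
leaf_tab 0.91 [0.5662 0.1387 0.0795] [281. 202.]
lip_edge 0.91 [0.5926 0.0425 0.0262] [338. 193.]
anvil 0.69 [ 0.626  -0.0096 -0.0017] [366. 179.]
marker 0.71 [ 0.4876 -0.0537 -0.0036] [392. 255.]
tin 0.56 [ 0.4733  0.1585 -0.0025] [272. 263.]
```

Run:
```python
import cv2
a=cv2.imread("pics/scene0.png")[150:340,190:480]; b=cv2.imread("pics/top0.png")[140:330,230:440]
cv2.imwrite("pics/c0.png",cv2.resize(a,None,fx=2.7,fy=2.7,interpolation=2))
cv2.imwrite("pics/c1.png",cv2.resize(b,None,fx=3,fy=3,interpolation=2))
```

```text
(no output)
```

View pics/c0.png

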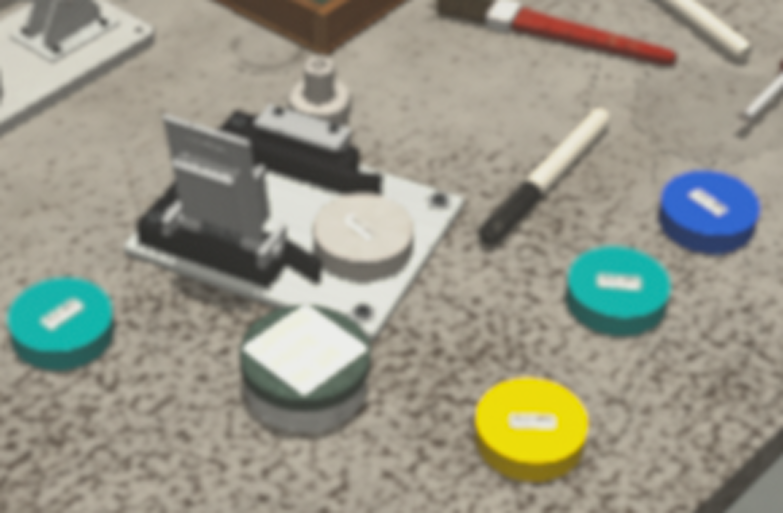

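View pics/c1.png

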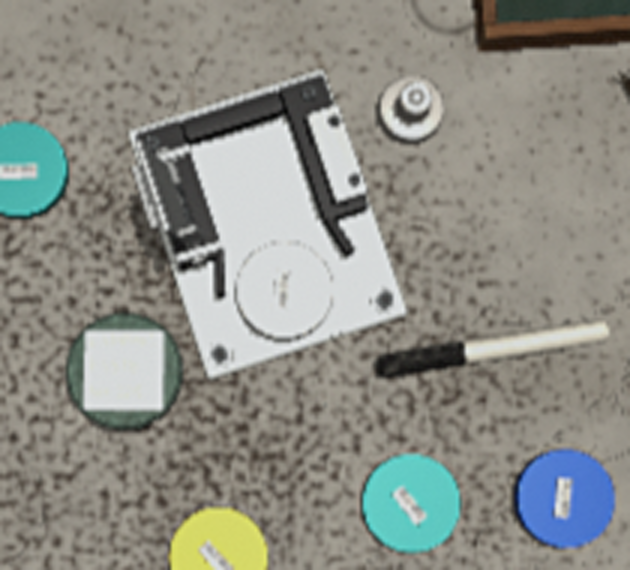

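The blurred pale steel disc on the plate is the ref_block, at top (325,237) and scene (327,240). The discs at (366,308), (418,307), (303,325) and (236,196) are teal, blue, yellow and teal look-alikes. The leaf stands nearly upright at scene (266,215). The plate's front corners in the top view are about (365,244) and (300,266).

Run:
```python
from h import *
from scipy.optimize import least_squares
np.set_printoptions(precision=4,suppress=True)
loc={"holder":(0,0,0),"channel_mouth":(-.013,0,.008),"pocket_home":(.028,0,.008),"hinge_axis":(.021,.046,.027),"lip_edge":(.021,-.0395,.0305)}
obs=[]; 
for c in ["top","scene"]:
    d=r.get_image(c)
    for n in loc:
        m=r.mark_of(n,d)
        if m and m[0]["p"]>.55: obs.append((n,w(d,m[0]["point"])[:2]))
    if c=="top": 
        fr,fl,bl=[plane(d,*q,.008)[:2] for q in((365,244.3),(300,265.7),(274.3,183.3))]
        loc.update(fr=(-.078,-.062,0),fl=(-.078,.062,0),bl=(.078,.062,0)); obs+=[("fr",fr),("fl",fl),("bl",bl)]
        print("width",np.linalg.norm(fr-fl),np.linalg.norm(bl-fl))
    for m in r.outline_of("ref_block",d):
        v,u=np.nonzero(m["region"])
        print(c,m["p"],u.mean(),v.mean(),u.min(),u.max(),v.min(),v.max(), plane(d,u.mean(),v.mean(),.02), plane(d,(u.min()+u.max())/2,(v.min()+v.max())/2,.02))
    mk=r.mark_of("ref_block",d); print([(round(m["p"],2),w(d,m["point"])) for m in mk])
def f(q):
    c,s=np.cos(q[2]),np.sin(q[2])
    return np.ravel([np.array([[c,-s],[s,c]])@np.array(loc[n][:2])+q[:2]-p for n,p in obs])
s=least_squares(f,[.56,.077,.35],loss="soft_l1",f_scale=.003); print(s.x,np.degrees(s.x[2]))
for (n,_),e in zip(obs,s.fun.reshape(-1,2)): print(n,e*1000)
```

```text
width 0.12004500949102308 0.15401858049721875
top 0.93 366.76713947990544 307.031914893617 351 382 291 323 [ 0.3963 -0.0058  0.02  ] [ 0.3964 -0.0053  0.02  ]
top 0.92 302.26021003500585 324.7747957992999 286 318 309 341 [0.3662 0.104  0.02  ] [0.3658 0.1045 0.02  ]
top 0.88 324.1255980861244 235.69856459330143 308 340 220 252 [0.5187 0.0671 0.02  ] [0.5182 0.0673 0.02  ]
top 0.78 417.70952380952383 305.16785714285714 401 434 290 321 [ 0.3997 -0.0929  0.02  ] [ 0.3991 -0.0925  0.02  ]
top 0.6 235.91843971631207 196.10520094562648 220 252 180 212 [0.588  0.2215 0.02  ] [0.5882 0.2214 0.02  ]
[(0.89, array([ 0.3947, -0.0056, -0.0019])), (0.84, array([ 0.3945, -0.0977, -0.0016])), (0.79, array([0.3647, 0.1009, 0.0048])), (0.77, array([0.5204, 0.064 , 0.0076])), (0.76, array([0.5857, 0.2262, 0.0006]))]Traceback (most recent call last):
  File "<stdin>", line 9, in <module>
ValueError: it knows: anvil, channel_mouth, hinge_axis, holder, leaf_edge, leaf_tab, lip_edge, marker, pocket_home, ref_block, tin
```

Run:
```python
from h import *
from scipy.optimize import least_squares
np.set_printoptions(precision=4,suppress=True)
names=["holder","channel_mouth","pocket_home","hinge_axis","lip_edge"]
loc=dict(zip(names,[(0,0,0),(-.013,0,.008),(.028,0,.008),(.021,.046,.027),(.021,-.0395,.0305)]))
obs=[]; 
for c in ["top","scene"]:
    d=r.get_image(c)
    for n in names:
        m=r.mark_of(n,d)
        if m and m[0]["p"]>.55: obs.append((n,w(d,m[0]["point"])[:2]))
    if c=="top": 
        loc.update(fr=(-.078,-.062,0),fl=(-.078,.062,0),bl=(.078,.062,0))
        obs+=[(n,plane(d,*q,.008)[:2]) for n,q in dict(fr=(365,244.3),fl=(300,265.7),bl=(274.3,183.3)).items()]
def f(q):
    c,s=np.cos(q[2]),np.sin(q[2])
    return np.ravel([np.array([[c,-s],[s,c]])@np.array(loc[n][:2])+q[:2]-p for n,p in obs])
s=least_squares(f,[.56,.077,.35],loss="soft_l1",f_scale=.003); print(s.x,np.degrees(s.x[2]))
for (n,_),e in zip(obs,s.fun.reshape(-1,2)): print(n,e*1000)
c,si=np.cos(s.x[2]),np.sin(s.x[2]); M=np.array([[c,si],[-si,c]])
for p in ([.5187,.0671],[.5204,.064],[.5615,.1387],[.5608,.1356]): print("holder frame",M@(np.array(p)-s.x[:2]))
```

```text
[0.5601 0.0756 0.3226] 18.484337771666883
holder [ 1.1173 -1.2051]
channel_mouth [-1.0629 -2.4878]
pocket_home [-0.4467  1.2837]
hinge_axis [ 5.4622 -0.842 ]
lip_edge [-0.9386  1.0911]
fr [ 0.4643 -2.9475]
fl [-0.8579  0.7806]
bl [0.3521 3.4581]
holder [-1.7494  0.7166]
channel_mouth [-0.3619  0.6602]
pocket_home [ 19.9069 -39.5499]
hinge_axis [-0.4494  2.4066]
lip_edge [-2.6178  0.4985]
holder frame [-0.0419  0.0051]
holder frame [-0.0413  0.0016]
holder frame [0.0214 0.0594]
holder frame [0.0197 0.0567]
```

Call:
jog_arm --pt "0 4.3 -4.3 0.5 0 0 -8.5" --pt "0 8.6 -8.5 1 0 0 -17" --pt "0 12.8 -12.8 1.5 0 0 -25.5" --pt "0 17.1 -17 2 0 0 -34" --pt "0 21.4 -21.3 2.5 0 0 -42.5" --pt "0 25.6 -25.6 3 0 0 -51" --pt "0 30 -30 3.5 0 0 -59.5" --pt "0 34 -34 4 0 0 -68"

```text
t: 3.5
ee_pos: [0.4069, -0.0737, 0.199]
eef_rot: [3.14, 0.001, 1.613]
contact_force: [0.6, -1.2, 0.0]
gripper_width: 0.01
gripper_force: 0.0
```

```bash
cat >> h.py <<'E'
H=[.5601,.0756,.3226]
def go(hx,hy,z,yaw=None,rpy=None):
    "shift (cm) and turn (deg) in tool axes to reach holder-frame hx,hy (m), world z, tool down with given yaw"
    o=r.get_obs(); T=R.from_euler("xyz",o["eef_rot"]); c,s=np.cos(H[2]),np.sin(H[2])
    P=np.array([H[0]+c*hx-s*hy,H[1]+s*hx+c*hy,z]); G=R.from_euler("xyz",[np.pi,0,H[2]+np.pi/2])
    print("t",round(o["t"],2),"shift",(T.inv().apply(P-o["ee_pos"])*100).round(2),"turn",np.degrees((T.inv()*G).as_rotvec()).round(1))
def st():
    o=r.get_obs(); c,s=np.cos(H[2]),np.sin(H[2]); p=o["ee_pos"]; x,y=p[0]-H[0],p[1]-H[1]
    F=o["contact_force"]; print("t",round(o["t"],2),"tcp holder mm",np.round([1e3*(c*x+s*y),1e3*(c*y-s*x),1e3*p[2]],1),"F holder",np.round([c*F[0]+s*F[1],c*F[1]-s*F[0],F[2]],1))
E
python3 -c "
from h import *
st();go(-.115,0,.12)"
```

```text
t 3.5 tcp holder mm [-192.6  -93.   199. ] F holder [ 0.2 -1.3  0. ]
t 3.5 shift [11.1   4.87  7.9 ] turn [  0.1   0.  -16.1]
```

Call:
jog_arm --pt "0 3 1.3 2 0 0 -4" --pt "0 6 2.6 4 0 0 -8" --pt "0 9 3.9 6 0 0 -12" --pt "0 11.1 4.9 7.9 0 0 -16" --pt "0 11.1 4.9 11 0 0 -16" --pt "0 11.1 4.9 14 0 0 -16" --pt "0 11.1 4.9 17 0 0 -16" --pt "0 11.1 4.9 18 0 0 -16"

```text
t: 4.5
ee_pos: [0.4501, 0.0373, 0.0173]
eef_rot: [-3.139, -0.001, 1.887]
contact_force: [0.9, -0.0, -0.2]
gripper_width: 0.0001
gripper_force: 0.0
```

Run:
```python
from h import *
st();go(-.115,0,.017)
d=r.get_image("scene"); a=d["image"][150:340,190:480,::-1]; cv2.imwrite("pics/c2.png",cv2.resize(a,None,fx=2.7,fy=2.7,interpolation=2))
```

```text
t 4.5 tcp holder mm [-116.5   -1.4   17.3] F holder [ 0.9 -0.3 -0.2]
t 4.5 shift [0.14 0.15 0.03] turn [-0.1 -0.1 -0.4]
```

View pics/c2.png

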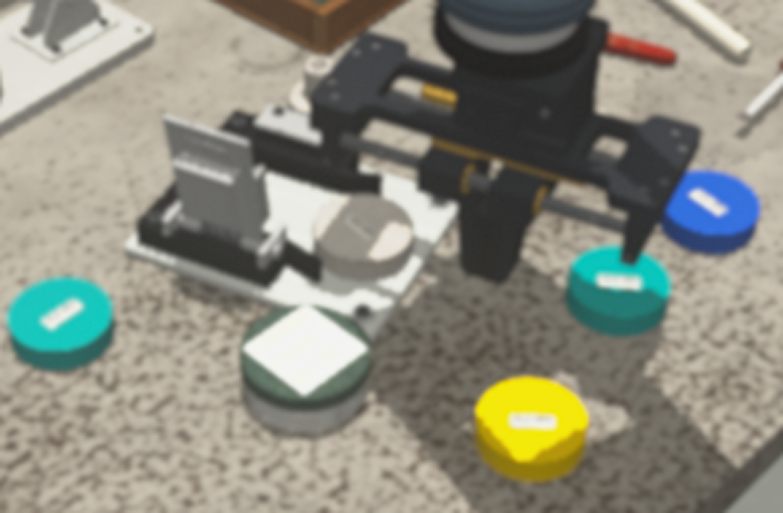

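The gripper is in front of the plate with the shut fingers at crop (490,250). The disc at (362,235) lies straight ahead, and the body clears the leaf.

Call:
jog_arm --pt "0 0.2 1.5 0.1 0 0 -0.4" --pt "0 0.2 2.5 0.1 0 0 -0.4" --pt "0 0.2 3.3 0.1 0 0 -0.4" --pt "0 0.2 4.1 0.1 0 0 -0.4" --pt "0 0.2 4.9 0.1 0 0 -0.4" --pt "0 0.2 5.7 0.1 0 0 -0.4" --pt "0 0.2 6.5 0.1 0 0 -0.4" --pt "0 0.2 7.2 0.1 0 0 -0.4"

```text
t: 5.55
ee_pos: [0.5195, 0.0615, 0.0177]
eef_rot: [-3.142, -0.0, 1.894]
contact_force: [-0.6, -0.5, 0.3]
gripper_width: 0.0007
gripper_force: 0.3
```

Run:
```python
from h import *
st();go(-.0175,0,.016)
d=r.get_image("top"); a=d["image"][140:330,230:440,::-1]; cv2.imwrite("pics/c3.png",cv2.resize(a,None,fx=3,fy=3,interpolation=2))
```

```text
t 5.55 tcp holder mm [-42.9  -0.5  17.7] F holder [-0.7 -0.3  0.3]
t 5.55 shift [0.05 2.54 0.17] turn [-0. -0.  0.]
```

View pics/c3.png

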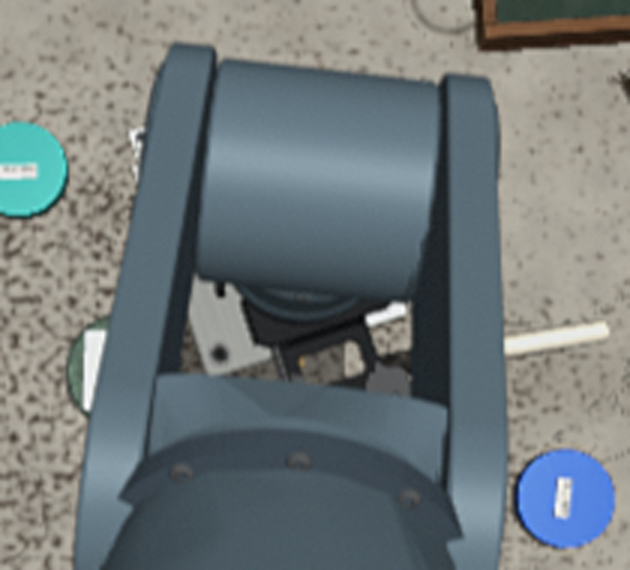

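The arm hides the top view, so I'll push on until I feel the stop.

Call:
jog_arm --pt "0 0.05 0.5 0.1 0 0 0" --pt "0 0.05 1 0.1 0 0 0" --pt "0 0.05 1.4 0.1 0 0 0" --pt "0 0.05 1.8 0.1 0 0 0" --pt "0 0.05 2.1 0.1 0 0 0" --pt "0 0.05 2.4 0.1 0 0 0" --pt "0 0.05 2.6 0.1 0 0 0" --pt "0 0.05 2.6 0.1 0 0 0"

```text
t: 6.6
ee_pos: [0.5437, 0.0702, 0.0168]
eef_rot: [3.141, 0.0, 1.894]
contact_force: [-0.9, -0.2, -0.2]
gripper_width: 0.0005
gripper_force: 0.0
```

```bash
python3 -c "
from h import *
st()"
```

```text
t 6.6 tcp holder mm [-17.2   0.   16.8] F holder [-0.9  0.1 -0.2]
```

Call:
jog_arm --pt "0 0 0.2 0 0 0 0" --pt "0 0 0.4 0 0 0 0" --pt "0 0 0.5 0 0 0 0" --pt "0 0 0.6 0 0 0 0" --pt "0 0 0.7 0 0 0 0" --pt "0 0 0.8 0 0 0 0" --pt "0 0 0.8 0 0 0 0" --pt "0 0 0.8 0 0 0 0"

```text
t: 7.6
ee_pos: [0.5485, 0.0721, 0.0161]
eef_rot: [-3.136, -0.001, 1.894]
contact_force: [-10.3, -5.8, 6.3]
gripper_width: 0.0005
gripper_force: 5.4
```

Run:
```python
from h import *
st()
d=r.get_image("scene"); a=d["image"][150:300,200:400,::-1]; cv2.imwrite("pics/c4.png",cv2.resize(a,None,fx=4,fy=4,interpolation=2))
```

```text
t 7.6 tcp holder mm [-12.1   0.4  16.1] F holder [-11.6  -2.2   6.3]
```

View pics/c4.png

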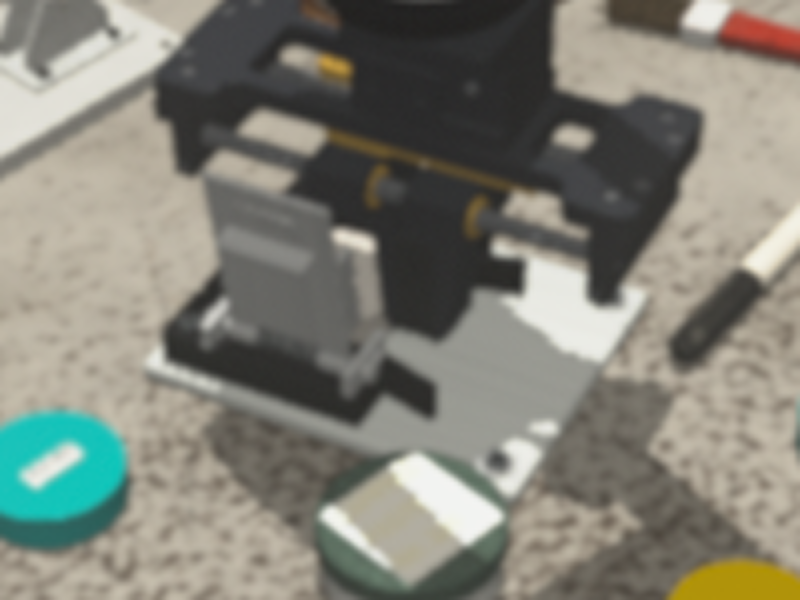

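Contact with the disc gives 11.6 N at TCP x = -12 mm. The leaf is still open at crop (275,270). I'll back off, rise, and check the disc from above.

Call:
jog_arm --pt "0 0 -0.8 0 0 0 0" --pt "0 0 -2.2 0 0 0 0" --pt "0 0 -3.5 -2 0 0 0" --pt "0 0 -4.8 -5 0 0 0" --pt "0 0 -5 -9 0 0 0" --pt "0 0 -5 -13 0 0 0" --pt "0 0 -5 -15 0 0 0" --pt "0 0 -5 -15 0 0 0"

```text
t: 8.65
ee_pos: [0.5046, 0.0566, 0.1684]
eef_rot: [3.138, 0.002, 1.894]
contact_force: [-0.0, -0.9, 0.9]
gripper_width: 0.0003
gripper_force: 0.0
```

Run:
```python
from h import *
np.set_printoptions(precision=4,suppress=True)
st(); go(.021,.090,.16)
c,s=np.cos(H[2]),np.sin(H[2])
def hf(P): x,y=P[0]-H[0],P[1]-H[1]; return np.array([c*x+s*y,c*y-s*x,P[2]])
d=r.get_image("wrist"); save(d,"wr5"); print("cam",hf(-cam(d)[1].T@cam(d)[2]))
for n in ["ref_block","pocket_home","hinge_axis","lip_edge","leaf_tab","leaf_edge"]:
    for m in r.mark_of(n,d)[:2]: print(n,round(m["p"],2),hf(w(d,m["point"])))
```

```text
t 8.65 tcp holder mm [-58.6  -0.4 168.4] F holder [-0.3 -0.8  0.9]
t 8.65 shift [9.04 7.97 0.85] turn [0.2 0.1 0. ]
cam [-0.0592  0.0737  0.3132]
ref_block 0.98 [0.0287 0.0014 0.0079]
ref_block 0.85 [-0.1809 -0.0274  0.0002]
hinge_axis 0.84 [0.02   0.0434 0.0269]
hinge_axis 0.6 [-0.11   -0.101  -0.0011]
lip_edge 0.76 [ 0.0203 -0.0432  0.0282]
leaf_tab 0.69 [0.0198 0.0561 0.0773]
leaf_edge 0.67 [0.0218 0.0563 0.1094]
```

View pics/wr5.png

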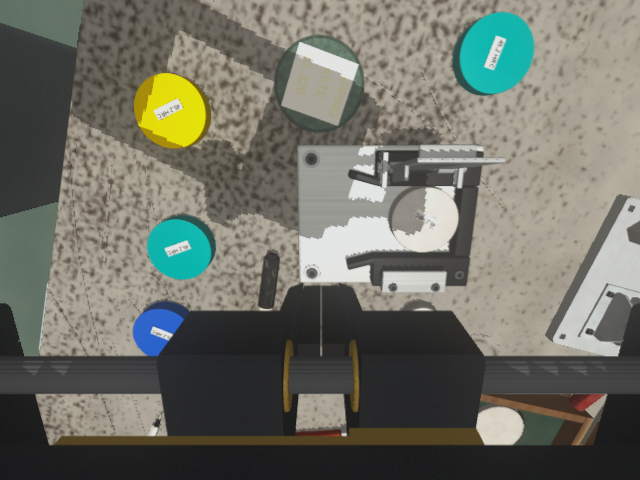

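The disc at wrist (425,220) sits flush against the stop, measured at holder (28.7, 1.4, 8) mm. The leaf is still open. Next I go over to the hinge side.

Call:
jog_arm --pt "0 1.5 2 0 0 0 0" --pt "0 3.5 4 0 0 0 0" --pt "0 5.5 6 0 0 0 0" --pt "0 7.5 8 0.2 0 0 0" --pt "0 9 8 0.8 0 0 0" --pt "0 9 8 4 0 0 0" --pt "0 9 8 7 0 0 0" --pt "0 9 8 9.6 0 0 0"

```text
t: 10.0
ee_pos: [0.5493, 0.1673, 0.0688]
eef_rot: [-3.139, -0.0, 1.894]
contact_force: [-0.4, 0.0, 0.3]
gripper_width: 0.0006
gripper_force: 0.0
```

Run:
```python
from h import *
st(); go(.021,.075,.072)
d=r.get_image("scene"); a=d["image"][150:300,180:380,::-1]; cv2.imwrite("pics/c6.png",cv2.resize(a,None,fx=4,fy=4,interpolation=2))
for a in [100,80,65,50,40,30,20,10,5,0]:
    t=np.radians(a); u=46*np.cos(t)-1.5*np.sin(t); z=27+46*np.sin(t)+1.5*np.cos(t); print(a,"tcp y %.1f z %.1f"%(55-u,z))
```

```text
t 10.0 tcp holder mm [18.8 90.4 68.8] F holder [-0.4  0.1  0.3]
t 10.0 shift [-1.54  0.22 -0.32] turn [-0.1 -0.   0. ]
100 tcp y 64.5 z 72.0
80 tcp y 48.5 z 72.6
65 tcp y 36.9 z 69.3
50 tcp y 26.6 z 63.2
40 tcp y 20.7 z 57.7
30 tcp y 15.9 z 51.3
20 tcp y 12.3 z 44.1
10 tcp y 10.0 z 36.5
5 tcp y 9.3 z 32.5
0 tcp y 9.0 z 28.5
```

View pics/c6.png

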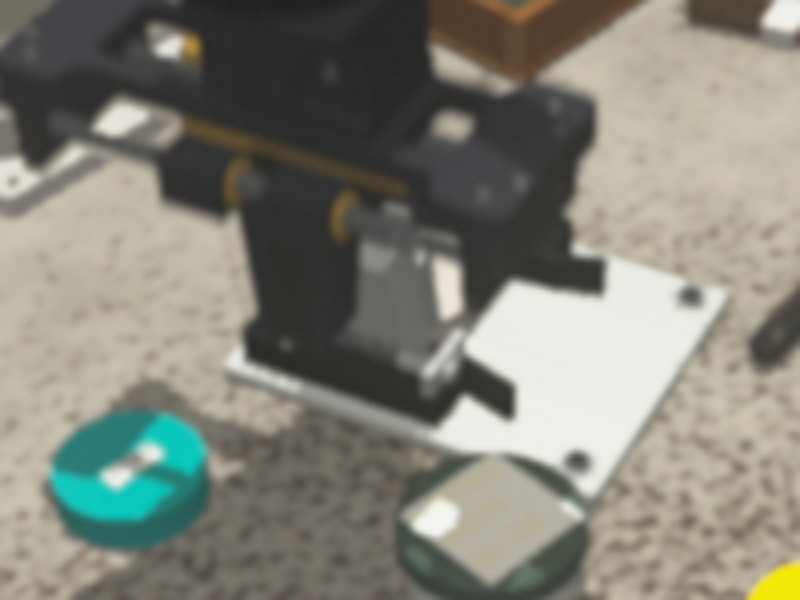

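The finger stands beyond the leaf on the hinge side, at crop (290,270). Now I push the leaf over along the arc.

Call:
jog_arm --pt "0 -0.6 0.2 -0.2 0 0 0" --pt "0 -1.2 0.2 -0.3 0 0 0" --pt "0 -1.8 0.2 -0.3 0 0 0" --pt "0 -2.4 0.2 -0.3 0 0 0" --pt "0 -3 0.2 -0.3 0 0 0" --pt "0 -3.5 0.2 -0.3 0 0 0" --pt "0 -4 0.2 -0.3 0 0 0" --pt "0 -4.4 0.2 -0.3 0 0 0"

```text
t: 11.05
ee_pos: [0.5668, 0.1262, 0.0735]
eef_rot: [-3.141, -0.0, 1.894]
contact_force: [0.3, 0.3, -0.3]
gripper_width: 0.0007
gripper_force: 0.3
```

```bash
python3 -c "
from h import *
st()"
```

```text
t 11.05 tcp holder mm [22.4 45.9 73.5] F holder [ 0.3  0.2 -0.3]
```

Call:
jog_arm --pt "0 -0.5 0 0.2 0 0 0" --pt "0 -0.9 0 0.4 0 0 0" --pt "0 -1.4 0 0.7 0 0 0" --pt "0 -1.9 0 1 0 0 0" --pt "0 -2.2 0 1.3 0 0 0" --pt "0 -2.5 0 1.6 0 0 0" --pt "0 -2.8 0 1.9 0 0 0" --pt "0 -3 0 2.2 0 0 0"

```text
t: 12.05
ee_pos: [0.5764, 0.0979, 0.0515]
eef_rot: [-3.142, -0.0, 1.894]
contact_force: [-0.5, 1.0, 0.3]
gripper_width: 0.0004
gripper_force: 0.5
```

Run:
```python
from h import *
st()
d=r.get_image("scene"); a=d["image"][150:300,180:380,::-1]; cv2.imwrite("pics/c7.png",cv2.resize(a,None,fx=4,fy=4,interpolation=2))
```

```text
t 12.05 tcp holder mm [22.5 16.  51.5] F holder [-0.1  1.1  0.3]
```

View pics/c7.png

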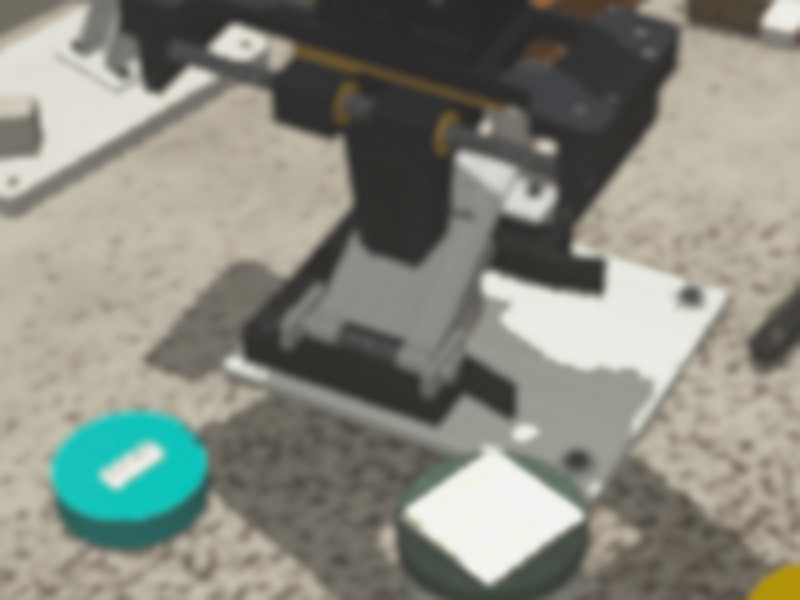

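The leaf is folded to about 30° under the fingertip at crop (405,255), with the tab still ahead of it. I continue down.

Call:
jog_arm --pt "0 -0.2 0 0.4 0 0 0" --pt "0 -0.35 0 0.75 0 0 0" --pt "0 -0.45 0 1.1 0 0 0" --pt "0 -0.5 0 1.45 0 0 0" --pt "0 -0.55 0 1.75 0 0 0" --pt "0 -0.55 0 2 0 0 0" --pt "0 -0.55 0 2.2 0 0 0" --pt "0 -0.55 0 2.3 0 0 0"

```text
t: 13.1
ee_pos: [0.5782, 0.0927, 0.0287]
eef_rot: [3.141, 0.0, 1.894]
contact_force: [0.9, -0.8, 5.2]
gripper_width: 0.0004
gripper_force: 2.6
```

```bash
python3 -c "
from h import *
st()"
```

```text
t 13.1 tcp holder mm [22.6 10.5 28.7] F holder [ 0.6 -1.1  5.2]
```

The leaf is flat at z 28.7 mm with 5 N down. Now I press a little and slide to the tab.

Call:
jog_arm --pt "0 0 0 0.1 0 0 0" --pt "0 -0.3 0 0.1 0 0 0" --pt "0 -0.6 0 0.1 0 0 0" --pt "0 -0.9 0 0.1 0 0 0" --pt "0 -1.2 0 0.1 0 0 0" --pt "0 -1.5 0 0.1 0 0 0" --pt "0 -1.8 0 0.1 0 0 0" --pt "0 -2.1 0 0.1 0 0 0"

```text
t: 14.1
ee_pos: [0.585, 0.0741, 0.0285]
eef_rot: [3.141, -0.002, 1.894]
contact_force: [-1.8, 4.6, 7.0]
gripper_width: 0.0005
gripper_force: 3.5
```

```bash
python3 -c "
from h import *
st()"
```

```text
t 14.1 tcp holder mm [23.1 -9.3 28.5] F holder [-0.2  4.9  7. ]
```

Call:
jog_arm --pt "0 -0.2 0 0 0 0 0" --pt "0 -0.4 0 0 0 0 0" --pt "0 -0.5 0 0 0 0 0" --pt "0 -0.6 0 0 0 0 0" --pt "0 -0.7 0 0 0 0 0" --pt "0 -0.8 0 0 0 0 0" --pt "0 -0.8 0 0 0 0 0" --pt "0 -0.8 0 0 0 0 0"

```text
t: 15.1
ee_pos: [0.5858, 0.071, 0.0281]
eef_rot: [3.142, -0.008, 1.894]
contact_force: [-4.9, 22.1, 9.0]
gripper_width: 0.0006
gripper_force: 13.2
```

```bash
python3 -c "
from h import *
st()"
```

```text
t 15.1 tcp holder mm [ 22.9 -12.5  28.1] F holder [ 2.4 22.5  9. ]
```

The force rose to 22 N at the expected end of travel. I release by backing off the tab first, then rising, and look.

Call:
jog_arm --pt "0 0.4 0 0 0 0 0" --pt "0 0.7 0 -0.4 0 0 0" --pt "0 1 0 -1.5 0 0 0" --pt "0 1 0 -4 0 0 0" --pt "0 1 -3 -8 0 0 0" --pt "0 1 -8 -13 0 0 0" --pt "0 1 -9 -14 0 0 0" --pt "0 1 -9 -14 0 0 0"

```text
t: 16.1
ee_pos: [0.4993, 0.0457, 0.1697]
eef_rot: [3.138, 0.002, 1.893]
contact_force: [0.8, 1.1, 0.8]
gripper_width: 0.0004
gripper_force: 0.0
```

Run:
```python
from h import *
np.set_printoptions(precision=4,suppress=True)
st()
c,s=np.cos(H[2]),np.sin(H[2])
def hf(P): x,y=P[0]-H[0],P[1]-H[1]; return np.array([c*x+s*y,c*y-s*x,P[2]])
d=r.get_image("wrist")
for n in ["ref_block","hinge_axis","lip_edge","leaf_tab","leaf_edge"]:
    for m in r.mark_of(n,d)[:1]: P=w(d,m["point"]); print(n,round(m["p"],2),hf(P),px(d,P))
q=px(d,[H[0],H[1],.02]).astype(int); print(q)
a=d["image"][max(q[1]-100,0):q[1]+100,max(q[0]-130,0):q[0]+130,::-1]; cv2.imwrite("pics/c8.png",cv2.resize(a,None,fx=3,fy=3,interpolation=2))
```

```text
t 16.1 tcp holder mm [-67.2  -9.1 169.7] F holder [1.1 0.8 0.8]
ref_block 0.91 [-0.2076 -0.1102 -0.0036] [178.0098 314.909 ]
hinge_axis 0.87 [0.0212 0.0346 0.0287] [432.7403 169.8188]
leaf_tab 0.69 [ 0.0172 -0.0232  0.0255] [420.608  239.0648]
leaf_edge 0.83 [ 0.0231 -0.0465  0.0276] [426.1069 265.8835]
[400 210]
```

View pics/c8.png

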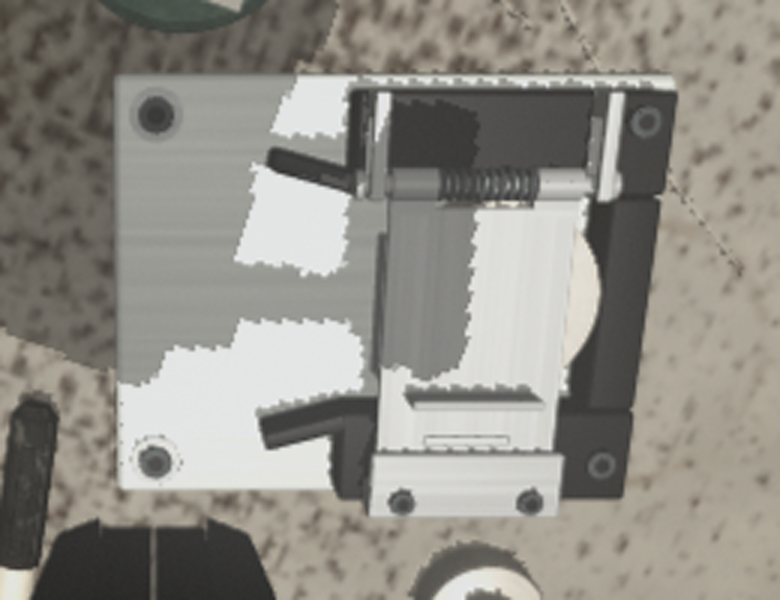

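The leaf lies flat with its edge under the lip, at crop (465,455). The pin is at holder y = 34.6 mm, about 11 to 12 mm forward. The disc shows against the stop at (600,300), so I hand in.

```bash
python3 -c "
from h import *
print(r.close_job())"
```

```text
the job is handed in; nothing more can be done
None
```

The job is handed in, with no verdict returned: the last wrist picture showed the disc home against the back stop, and the keeper leaf flat and about 8 mm beneath the retaining lip after I let go.

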